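Weigh and pack an order of sample tins

ROBOT

A 6-joint arm with a two-finger parallel gripper is mounted at the origin on the work surface. World frame = base frame: x ahead of the robot, y to its left, z up, the work surface at z = 0. Lengths are in mm, angles in rad, forces in N, time in s.
With the tool pointing down it reaches from about 300 to 775 mm from the base axis. Payload 14.6 kg.
Tool frame: the origin (TCP) lies on the centre line of the jaws, within the pads' length; the fingertips stand 19 mm ahead of it and the grasp point (between the pads) is the TCP (bot.tip_reach is the distance from the TCP to the fingertips, in mm); z points along the fingers, y is the line along which they close (so a half turn about z gives the same grasp; the last joint's range is limited). The gripper opens to 85 mm and grips with 20 to 120 N. Pads are 22 mm wide; open, the fingers measure 114 mm over their backs; the gripper's body (76 mm by 85 mm) begins 54 mm behind the grasp point. The pads swing forward as they close: fully open they stand 13 mm farther back than shut.
Start: joints at [-1.255, 0.3, 1.521, -0, 1.321, -0.067], TCP at [205.428, -510.185, 250.281] pointing down, gripper open.
Joint ranges: [-3.03, 3.03], [-0.79, 2.21], [0.23, 2.52], [-1.04, 4.18], [0, 3.07], [-2.55, 2.55]. Speed limits (rad/s): [2.22, 2.22, 2.57, 3.14, 3.14, 3.14].

INTERFACE

Orientations are given as a unit quaternion [w, x, y, z].
In Python, from rig import bot gives the robot as it stands. Calls block until the motion is done:
- bot.move_to(position, orientation): joint-space move of the TCP to a pose.
- bot.servo_line(position, attitude=None, speed=150, until_force=None): straight line of the TCP; attitude=None keeps the orientation; speed is the mean speed in mm/s. With until_force (N) it stops when the force on the tool has changed by that much, and returns True; else False.
- bot.move_joints(angles): joint-space move.
- bot.move_gripper(opening, grip_force=None): finger opening in mm; grip_force is the grip in N (None keeps the last); returns when the fingers have stopped.
- bot.dwell(seconds).
- bot.ik(position, orientation): joint angles nearest the present ones, or None.
- bot.read_state(): the state.
- bot.read_camera(name): name is "scene" or "top"; returns a dict with "image" (480x640x3 uint8, blue, green, red), "depth" (480x640 float32, mm along the optical axis (not along the pixel's ray), 0 where there is no reading), "fovy" (degrees; the focal length in pixels is half the picture's height over the tangent of half this angle, whatever the lens; pixels are square), "cx", "cy" (the principal point, pixels), "eye" and "attitude" of the camera in the world. Camera axes: x right, y down, z forward; pixel columns grow to the right and rows downward; lengths in mm; the calibration is good to about 2 mm. A picture is of the moment at which its call begins.
A pose or a line that the arm cannot do raises bot.MotionError and nothing moves.
- bot.finish_job(): hands the job in; it is judged then, once.
The state is a dict: "clock": time; "joint_positions": joint angles; "qvel": joint speeds; "effort": joint torques, N m; "ee_pos": TCP position; "tool_rot": TCP orientation; "ft_force": force on the tool from outside, world axes, zero at the start; "moment": the same for the moment, N m; "grip_width": finger opening in mm; "grip_force": force on a finger pad.
Only numpy, scipy, OpenCV 4.12 (cv2) and the standard library are available. Lean on these libraries where they do the work, as an engineer would, in place of code of your own. Each camera call takes 0.05 s, during which the arm holds its last target. There are 200 camera calls.

TASK

Weigh and pack the middle-size red tins (50 mm across, two or three of them; the look-alikes measure 40 and 60 mm): with the scale's plate still empty, press its green key with the fingers until it pushes back with about 7 N and hold it a moment, stand all the middle-size tins upright on the steel plate, and press the blue key in the same way. Then stand these tins upright in the grey tray, and press the green key once more to zero the emptied scale. Leave the small and large tins and everything else where they are, never press the red key, and push no key harder than 30 N.

Things in the scene. Friction and masses are not known exactly. Their poses are not given: they have to be found in the camera images.
- scale: white bench scale, 280 mm deep (x) x 225 mm wide (y), fixed; origin under its centre at desk height, its x points away from the robot. Its square-edged steel weighing plate, 210 (x) x 220 (y) mm, is centred 30 mm beyond the origin (+x), plate top 42 mm above the desk, no rim. The keypad ledge, 30 mm above the desk, is on the robot's side. The scale may stand slightly askew (yaw within 0.1 rad).
- key_green: the green (zero) membrane key of the scale, 28 x 28 mm; origin at the centre of its top face, z up; lies on the keypad ledge 116 mm to the robot's side of the scale's origin (-x of the scale) and at -65 mm in the scale's y; top face 32.5 mm above the desk, 2.5 mm above the ledge. Almost no travel: it sinks 1 mm for each 4 N and stops after 2.5 mm (10 N). It registers when the fingers push it with more than 4 N for 0.2 s; 7 to 10 N is right, above 30 N would damage it.
- key_blue: the blue (log weight) membrane key of the scale, 28 x 28 mm; origin at the centre of its top face, z up; lies on the keypad ledge 116 mm to the robot's side of the scale's origin (-x of the scale) and at +65 mm in the scale's y; top face 32.5 mm above the desk, 2.5 mm above the ledge. Almost no travel: it sinks 1 mm for each 4 N and stops after 2.5 mm (10 N). It registers when the fingers push it with more than 4 N for 0.2 s; 7 to 10 N is right, above 30 N would damage it.
- key_red: the red (off) membrane key of the scale, 28 x 28 mm; origin at the centre of its top face, z up; lies on the keypad ledge 116 mm to the robot's side of the scale's origin (-x of the scale) and at 0 in the scale's y; top face 32.5 mm above the desk, 2.5 mm above the ledge. Almost no travel: it sinks 1 mm for each 4 N and stops after 2.5 mm (10 N). Must not be pressed.
- tray_floor (a point): centre of the inner floor of the grey open shipping tray, 200 x 200 mm outside, walls 4 mm thick and 25 mm high, floor 4 mm above the desk; fixed; x and y along its sides, z up. It stands to the left or to the right of the scale, the blue pad with the tins on the other side.
- clip: gold binder clip, 32 x 22 x 18 mm, lying among the tins; origin under its centre; leave alone
- mouse: pink computer mouse, 105 x 62 x 30 mm, origin under its centre; leave alone
- jar: amber glass jar, 76 mm in diameter, 80 mm tall, origin under its centre; leave alone
- mid1_c (a point): centre (half-way up) of a middle-size round tin, 50 mm in diameter, 42 mm tall, red with a gold lid, standing upright on the blue pad at the start (centre 21 mm above the desk); z up its axis; about 0.06 to 0.27 kg. One of the tins to be weighed and packed; two or three of them are there (None from the start means absent).
- mid2_c (a point): centre (half-way up) of a middle-size round tin, 50 mm in diameter, 42 mm tall, red with a gold lid, standing upright on the blue pad at the start (centre 21 mm above the desk); z up its axis; about 0.06 to 0.27 kg. One of the tins to be weighed and packed; two or three of them are there (None from the start means absent).
- mid3_c (a point): centre (half-way up) of a middle-size round tin, 50 mm in diameter, 42 mm tall, red with a gold lid, standing upright on the blue pad at the start (centre 21 mm above the desk); z up its axis; about 0.06 to 0.27 kg. One of the tins to be weighed and packed; two or three of them are there (None from the start means absent).
- small1_c (a point): centre (half-way up) of a small round tin, 40 mm in diameter, 42 mm tall, red with a gold lid, standing upright on the blue pad at the start (centre 21 mm above the desk); z up its axis; about 0.06 to 0.27 kg. A wrong-size look-alike, to be left where it stands.
- small2_c (a point): centre (half-way up) of a small round tin, 40 mm in diameter, 42 mm tall, red with a gold lid, standing upright on the blue pad at the start (centre 21 mm above the desk); z up its axis; about 0.06 to 0.27 kg. A wrong-size look-alike, to be left where it stands.
- large1_c (a point): centre (half-way up) of a large round tin, 60 mm in diameter, 42 mm tall, red with a gold lid, standing upright on the blue pad at the start (centre 21 mm above the desk); z up its axis; about 0.06 to 0.27 kg. A wrong-size look-alike, to be left where it stands.
- large2_c (a point): centre (half-way up) of a large round tin, 60 mm in diameter, 42 mm tall, red with a gold lid, standing upright on the blue pad at the start (centre 21 mm above the desk); z up its axis; about 0.06 to 0.27 kg. A wrong-size look-alike, to be left where it stands.
There are look-alikes about, which are no part of the job. Leave any pink or white look-alike of the part that bears mid3_c alone. Leave any purple look-alike of the part that bears mid1_c alone.

How it is judged:
By the outcome, as a careful person would: the job done as asked, in the order asked, and still so for the second after the job is handed in, with the robot touching nothing.
Of mid1, mid2, mid3 only 2 to 3 are there at a start; the rules pass over those that are not, and their reading is None.
At some moment in a run one of mid1, mid2, mid3 may be knocked a few centimetres aside while the robot is not near it.
It also fails if it takes over 210 s, if anything falls off the work surface, if the arm or the gripper's body presses on something with over 40 N, if the wrist force passes 120 N, or if a joint passes its speed limit or range.

## Working session

There is one attempt and no reset: what is moved stays moved. The work goes in short steps, each a Python script; the robot and the scene stay as the last script left them, time stands still between calls to the robot, and variables do not carry over. Pictures are saved under pics/ and viewed, at most 14 in all, crops included, and the job is handed in when it is done.

```bash
ls; mkdir -p pics; python3 - <<'E'
from rig import bot
import cv2
for n in("top","scene"):
    c=bot.read_camera(n); cv2.imwrite(f"pics/{n}0.png",c["image"]); print(n,c["fovy"],c["cx"],c["cy"],c["eye"],c["attitude"])
s=bot.read_state();print(s["clock"],s["ft_force"],s["tool_rot"],s["grip_width"],bot.tip_reach)
E
```

```text
pics
top 55.81028507400822 319.29945632851724 232.67647045223973 [ 394.7436356    -5.15035416 1183.55544139] [ 0.03170947 -0.704411    0.70783797 -0.04201272]
scene 42.93331754298832 319.26874982556615 242.65757138293117 [1203.02336149 -820.89014131  827.08409619] [-0.42588823  0.83682288  0.30607328 -0.1570536 ]
0.1 [-0.38352245 -0.62214974 -0.49180237] [-5.17116346e-04  9.81737656e-01  1.90239070e-01 -6.46407287e-05] 84.95378053452124 19.0
```

View pics/top0.png

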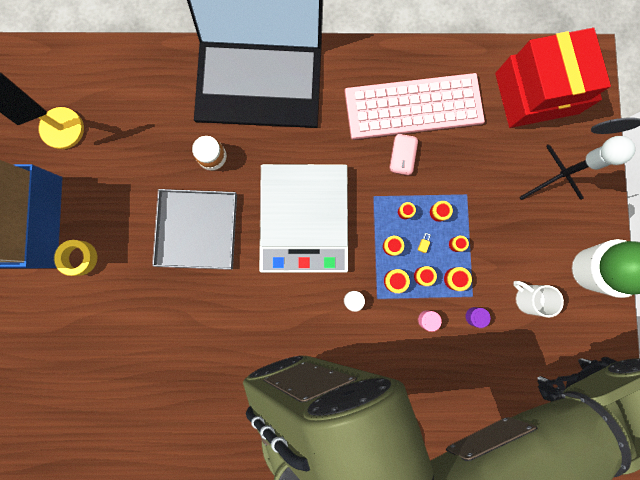

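View pics/scene0.png

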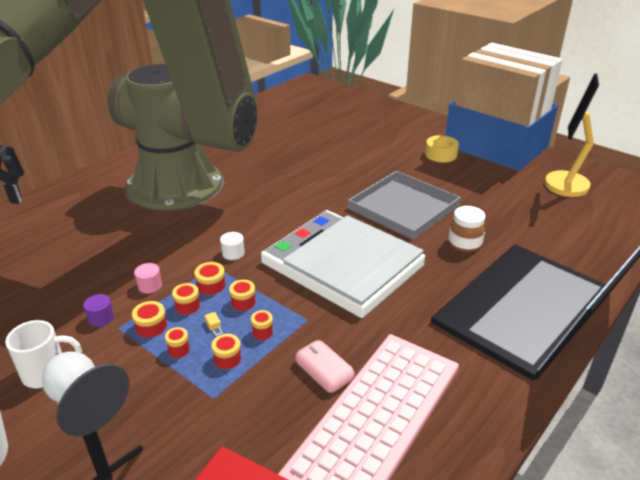

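Top view: seven red and gold tins at (408,210), (442,211), (394,245), (460,243), (397,281), (427,276) and (459,279). The clip is at (425,242), and there are white (355,300), pink (430,320) and purple (480,318) look-alikes. The scale is at (304,218), with the blue, red and green keys at (278,262), (304,262) and (330,262). The tray is at (195,229). Next I'll measure these.

```bash
cat > h.py <<'E'
from rig import bot
import cv2, numpy as np
from scipy.spatial.transform import Rotation as R
def cam(n="top"):
    c=bot.read_camera(n); c["f"]=240/np.tan(np.radians(c["fovy"]/2))
    w,x,y,z=c["attitude"]; c["R"]=R.from_quat([x,y,z,w]).as_matrix(); c["eye"]=np.array(c["eye"]); return c
def ray(c,uv,z):
    uv=np.atleast_2d(uv).astype(float)
    d=np.c_[(uv[:,0]-c["cx"])/c["f"],(uv[:,1]-c["cy"])/c["f"],np.ones(len(uv))]@c["R"].T
    return c["eye"]+d*((z-c["eye"][2])/d[:,2])[:,None]
def points(c):
    v,u=np.mgrid[:480,:640]; D=c["depth"]
    d=np.stack([(u-c["cx"])/c["f"]*D,(v-c["cy"])/c["f"]*D,D],-1)@c["R"].T
    return c["eye"]+d
def blobs(mask,amin=30):
    cs,_=cv2.findContours(mask.astype(np.uint8),cv2.RETR_EXTERNAL,cv2.CHAIN_APPROX_NONE)
    return [k for k in cs if cv2.contourArea(k)>=amin]
def tins(c,amin=60,plate=False):
    """lid tops by colour and height: list of (x,y,diam,z,u,v)"""
    hsv=cv2.cvtColor(c["image"],cv2.COLOR_BGR2HSV); P=points(c)
    h=hsv[...,0]; col=((h<38)|(h>170))&(hsv[...,1]>110)&(hsv[...,2]>90)
    m=col&(P[...,2]>33)&(P[...,2]<100)&(P[...,0]>250)&(P[...,0]<720)&(abs(P[...,1])<480)
    out=[]
    for k in blobs(m,amin):
        q=np.zeros(m.shape,np.uint8); cv2.drawContours(q,[k],-1,1,-1)
        z=np.median(P[...,2][(q>0)&(c["depth"]>0)]); A=q.sum()
        (u,v)=np.argwhere(q>0).mean(0)[::-1]
        X=ray(c,(u,v),z)[0]; s=(c["eye"][2]-z)/c["f"]
        out.append((*X[:2],2*np.sqrt(A/np.pi)*s,z,u,v))
    return np.array(out)
E
python3 - <<'E'
from h import *
np.set_printoptions(suppress=True,precision=1)
c=cam(); P=points(c); print(tins(c))
hsv=cv2.cvtColor(c["image"],cv2.COLOR_BGR2HSV)
im=c["image"]; print("desk z",P[330,200],P[400,100])
# keys
for n,lo,hi in(("blue",100,130),("red",0,6),("green",45,80)):
    m=(hsv[...,0]>=lo)&(hsv[...,0]<=hi)&(hsv[...,1]>120)&(hsv[...,2]>90); m[:250]=0;m[275:]=0;m[:,:262]=0;m[:,348:]=0
    for k in blobs(m,20):
        M=cv2.moments(k); uv=(M["m10"]/M["m00"],M["m01"]/M["m00"]); print(n,uv,ray(c,uv,32.5)[0],P[int(uv[1]),int(uv[0])],cv2.contourArea(k))
# plate, tray by depth
z=P[...,2]
m=(z>36)&(z<50)&(hsv[...,1]<60); m[:,:250]=0;m[:,355:]=0;m[:155]=0;m[280:]=0
k=max(blobs(m),key=cv2.contourArea); print("plate",ray(c,cv2.boxPoints(cv2.minAreaRect(k)),42)[:,:2])
m=(z>15)&(z<40); m[:,:140]=0;m[:,250:]=0;m[:180]=0;m[280:]=0
k=max(blobs(m),key=cv2.contourArea); B=ray(c,cv2.boxPoints(cv2.minAreaRect(k)),25)[:,:2];print("tray",B,B.mean(0),cv2.minAreaRect(k))
a=cv2.resize(im[180:340,340:500],(640,640),interpolation=cv2.INTER_CUBIC)[:600]
cv2.imwrite("pics/crop1.png",a)
E
```

```text
[[ 392.5 -217.7   60.1   40.3  397.3  280.6]
 [ 396.9 -374.7   60.5   40.3  459.4  278.5]
 [ 404.6 -291.4   49.9   40.5  426.4  275.6]
 [ 486.7 -380.3   40.1   40.2  460.2  242.9]
 [ 482.3 -211.4   49.    40.6  394.   244.9]
 [ 573.1 -247.9   39.1   40.1  407.4  209.5]
 [ 571.5 -337.5   48.8   40.   442.3  210. ]
 [ 697.2  248.3   31.6   51.8  212.7  161.2]]
desk z [269.5 283.9   0.2] [ 97.5 531.9  -3.1]
blue (278.0, 262.0) [440.9  82.8  32.5] [441.   82.9  31.4] 100.0
red (303.6466302367941, 262.1748633879781) [440.2  17.8  32.5] [440.7  19.5  31.5] 91.5
green (329.0, 262.0) [440.3 -46.5  32.5] [440.4 -46.6  30. ] 100.0
plate [[689.6 126.6]
 [689.2 -94.5]
 [482.6 -92. ]
 [483.6 125. ]]
tray [[433.1 401.2]
 [633.1 399.9]
 [624.3 193.6]
 [424.1 198.5]] [528.7 298.3] ((194.1128692626953, 228.6220703125), (80.09529876708984, 77.60701751708984), 2.2457425594329834)
```

View pics/crop1.png

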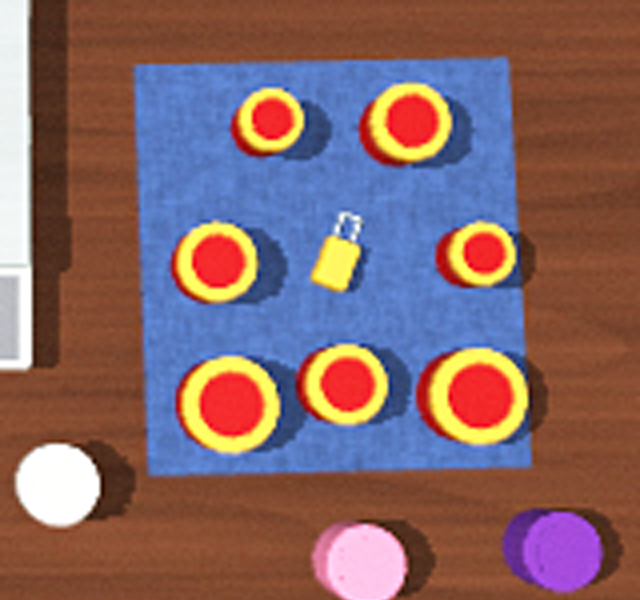

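Lid diameters separate cleanly. The mids are at pixels (426,276), (394,245) and (442,210), the 60 mm tins at (397,281) and (459,279), and the 40 mm tins at (460,243) and (407,210). The crop agrees. The white, pink and purple cylinders aren't candidates. Next: press green.

```bash
cat >> h.py <<'E'
def down(yaw):  # tool y (closing line) at angle yaw from world y
    x,y,z,w=(R.from_euler('z',yaw)*R.from_quat([1,0,0,0])).as_quat(); return [w,x,y,z]
YY=down(0.); XX=down(np.pi/2)
def best(p,q):
    """of the two equal grasps take the one with the last joint farther from its stop"""
    c=[]
    for s in (0,np.pi):
        x,y,z,w=(R.from_euler('z',s)*R.from_quat([q[1],q[2],q[3],q[0]])).as_quat(); o=[w,x,y,z]
        j=bot.ik(p,o)
        if j is not None: c.append((abs(j[5]),o))
    return min(c,key=lambda t:t[0])[1]
def press(xy,z=32.5):
    bot.move_gripper(0); 
    o=best([*xy,130],YY); bot.move_to([*xy,130],o)
    bot.servo_line([*xy,z+19+8],speed=80); bot.dwell(.3)
    f0=bot.read_state()["ft_force"][2]
    hit=bot.servo_line([*xy,z+19-6],speed=6,until_force=7)
    s=bot.read_state(); print("hit",hit,"z",s["ee_pos"],"dF",s["ft_force"][2]-f0)
    F=[]
    for _ in range(6): bot.dwell(.1); F.append(round(bot.read_state()["ft_force"][2]-f0,1))
    print("hold",F); bot.servo_line([*xy,130],speed=120)
    return F
E
python3 - <<'E'
from h import *
press([440.3,-46.5]); print(bot.read_state()["clock"])
c=cam(); np.set_printoptions(suppress=True,precision=1); print(tins(c)); cv2.imwrite("pics/t1.png",c["image"])
E
```

```text
hit True z [440.31365309 -46.4803813   49.63679416] dF 6.476432755297984
hold [np.float64(7.9), np.float64(6.3), np.float64(6.0), np.float64(7.0), np.float64(6.6), np.float64(6.3)]
7.1417
[[ 392.6 -217.5   60.    40.5  397.2  280.5]
 [ 396.9 -374.7   60.6   40.2  459.4  278.5]
 [ 404.6 -291.2   50.3   40.   426.2  275.6]
 [ 486.8 -380.5   40.    40.   460.3  242.9]
 [ 482.4 -211.4   49.    40.3  394.   244.9]
 [ 573.1 -247.9   39.1   40.3  407.4  209.5]
 [ 571.5 -337.4   49.    40.4  442.3  210. ]
 [ 697.3  248.4   31.6   51.6  212.7  161.2]]
```

```bash
cat >> h.py <<'E'
def pick(xy,q,z=24,op=66):
    o=best([*xy,z+80],q); bot.move_to([*xy,max(z+80,150)],o); bot.move_gripper(op)
    bot.servo_line([*xy,z],o,speed=120); bot.move_gripper(30,40)
    w=bot.read_state()["grip_width"]; print("grip width",round(w,1)); bot.servo_line([*xy,165],speed=150)
    return w
def place(xy,q,z,op=66):
    o=best([*xy,z+60],q); bot.move_to([*xy,165],o)
    bot.servo_line([*xy,z+12],o,speed=120)
    hit=bot.servo_line([*xy,z+.7],o,speed=20,until_force=8)
    print("place hit",hit,bot.read_state()["ee_pos"]); bot.move_gripper(op); bot.servo_line([*xy,165],speed=150)
def near(T,xy,r=60,d=50,tol=4.5):
    k=[t for t in T if abs(t[2]-d)<tol and np.hypot(t[0]-xy[0],t[1]-xy[1])<r]; return min(k,key=lambda t:np.hypot(t[0]-xy[0],t[1]-xy[1])) if k else None
np.set_printoptions(suppress=True,precision=1)
E
python3 - <<'E'
from h import *
t=near(tins(cam()),(404.6,-291.3)); print(t)
w=pick(t[:2],XX)
if abs(w-50)<4: place([586,85],XX,66)
bot.move_to([440,17,200],best([440,17,200],XX)); print(bot.read_state()["clock"])
c=cam(); print(tins(c)); cv2.imwrite("pics/t2.png",c["image"])
E
```

```text
[ 404.6 -291.2   50.3   40.1  426.2  275.6]
grip width 49.1
place hit True [585.9  85.   66.9]
17.0583
[[ 392.6 -217.7   60.1   40.5  397.3  280.5]
 [ 396.9 -374.6   60.7   40.2  459.3  278.5]
 [ 486.7 -380.4   40.1   40.1  460.2  243. ]
 [ 482.3 -211.4   49.    40.3  394.   244.9]
 [ 573.2 -247.9   39.2   40.2  407.4  209.4]
 [ 571.7 -337.6   48.8   40.   442.3  209.9]
 [ 583.1   82.7   50.7   82.2  276.7  203.3]
 [ 696.8  248.7   31.3   51.7  212.5  161.3]]
```

View pics/t2.png

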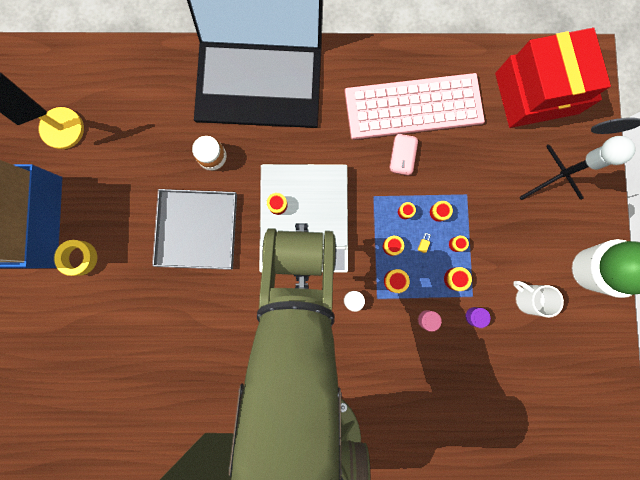

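The first tin stands on the plate at pixel (277,203), and the rest of the tins haven't moved. Next, the other two.

```bash
python3 - <<'E'
from h import *
for g,q,dst in (((482.3,-211.4),YY,[586,15]),((571.6,-337.5),XX,[586,-55])):
    t=near(tins(cam()),g); print(t)
    w=pick(t[:2],q)
    if abs(w-50)>4: print("BAD GRIP"); break
    place(dst,XX,66)
    bot.move_to([440,17,200],best([440,17,200],XX))
print(bot.read_state()["clock"])
c=cam(); print(tins(c)); cv2.imwrite("pics/t3.png",c["image"][150:350,250:500])
E
```

```text
[ 482.4 -211.5   48.9   40.5  394.   244.9]
grip width 49.0
place hit True [585.8  15.   66.9]
[ 571.4 -337.4   49.1   40.1  442.3  210.1]
grip width 49.1
place hit True [585.8 -55.   67. ]
33.8583
[[ 392.5 -217.7   60.2   40.3  397.3  280.6]
 [ 396.9 -374.7   60.6   40.3  459.3  278.4]
 [ 486.8 -380.8   39.8   39.7  460.3  242.9]
 [ 573.1 -247.9   39.    40.3  407.4  209.5]
 [ 583.2  -55.    50.8   82.3  332.7  203.1]
 [ 583.3   14.8   50.3   82.1  304.3  203.1]
 [ 583.1   82.7   50.6   82.1  276.7  203.3]
 [ 697.1  248.9   31.4   51.5  212.5  161.2]]
```

View pics/t3.png

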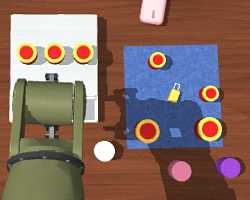

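All three tins are upright on the plate (lid tops at 82 mm), with the look-alikes and clip where they were. Next: press blue, then pack one.

```bash
python3 - <<'E'
from h import *
press([441.5,83.]); T=tins(cam()); print(T)
bot.move_to([440,17,200],best([440,17,200],XX)); T=tins(cam()); print(T[T[:,3]>70])
t=near(T,(583,83)); w=pick(t[:2]+[2,1],XX,66)
if abs(w-50)<4: place([529,360],XX,28)
bot.move_to([440,17,200],best([440,17,200],XX)); print(bot.read_state()["clock"])
c=cam(); print(tins(c)); cv2.imwrite("pics/t4.png",c["image"][130:350,130:500])
E
```

```text
hit True z [441.6  83.   49.7] dF 8.77210541572415
hold [np.float64(7.5), np.float64(7.4), np.float64(7.5), np.float64(7.9), np.float64(6.5), np.float64(6.8)]
[[ 392.6 -217.7   60.2   40.2  397.3  280.5]
 [ 397.  -374.6   60.7   40.2  459.3  278.4]
 [ 486.8 -380.3   39.9   40.5  460.3  242.9]
 [ 573.2 -247.8   39.    40.5  407.4  209.4]
 [ 583.1  -54.9   50.7   82.3  332.7  203.1]
 [ 583.3   14.9   50.5   82.2  304.3  203.1]
 [ 583.1   82.7   50.6   82.2  276.7  203.3]
 [ 697.1  248.7   31.5   51.7  212.5  161.2]]
[[583.3 -55.   50.7  82.1 332.7 203. ]
 [583.3  15.   50.5  82.2 304.3 203.1]
 [583.1  82.7  50.7  82.2 276.7 203.3]]
grip width 49.4
place hit True [528.9 359.9  29.2]
50.325
[[ 392.5 -217.7   60.2   40.2  397.3  280.6]
 [ 396.9 -374.8   60.4   40.4  459.4  278.5]
 [ 486.8 -380.6   40.    39.9  460.3  242.9]
 [ 528.6  358.4   51.    44.6  168.2  227.5]
 [ 573.1 -248.1   39.    40.   407.5  209.5]
 [ 583.1  -54.9   50.6   82.5  332.7  203.1]
 [ 583.5   15.    50.4   82.1  304.3  203. ]
 [ 696.7  248.6   31.5   52.8  212.5  161.3]]
```

View pics/t4.png

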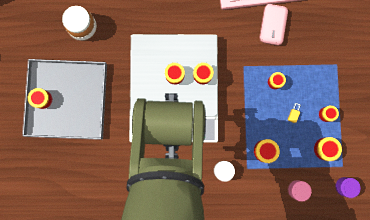

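The first tin is in the tray at crop pixel (38,98), standing clear of the wall. Next: the other two, then a final green press, all of it re-measured as I go.

```bash
python3 - <<'E'
from h import *
ok=True
for g,dst in (((583,15),[529,298]),((583,-55),[529,236])):
    T=tins(cam()); T=T[T[:,3]>70]; t=near(T,g); print(t)
    w=pick(t[:2]+[2,0.5],XX,66)
    if abs(w-50)>4: print("BAD GRIP"); ok=False; break
    place(dst,XX,28)
    bot.move_to([440,17,200],best([440,17,200],XX))
if ok:
    T=tins(cam()); print(T)
    if not (T[:,3]>70).any() and sum(T[:,1]>200)>=4: press([441,-46.5])
bot.move_to([440,-60,220],best([440,-60,220],XX)); print(bot.read_state()["clock"])
c=cam(); print(tins(c)); cv2.imwrite("pics/t5.png",c["image"][130:350,130:500]); cv2.imwrite("pics/s5.png",cam("scene")["image"])
E
```

```text
[583.4  15.   50.6  82.1 304.3 203.1]
grip width 49.4
place hit True [528.9 297.9  29.2]
[583.2 -55.2  50.6  82.  332.8 203.1]
grip width 49.2
place hit True [528.9 236.   29.1]
[[ 392.5 -217.7   60.1   40.2  397.3  280.5]
 [ 396.8 -374.9   60.3   40.2  459.4  278.5]
 [ 486.6 -380.9   39.7   39.7  460.4  243. ]
 [ 528.5  233.6   50.2   44.5  217.9  227.3]
 [ 528.6  296.1   50.5   44.3  193.1  227.4]
 [ 528.6  358.4   51.1   44.5  168.2  227.5]
 [ 573.4 -248.    38.9   40.3  407.4  209.4]
 [ 697.   248.5   31.2   52.2  212.6  161.2]]
hit True z [441.  -46.5  49.6] dF 5.566291430624532
hold [np.float64(6.2), np.float64(5.7), np.float64(5.6), np.float64(6.7), np.float64(6.6), np.float64(5.6)]
74.4
[[ 392.6 -217.7   60.2   40.1  397.3  280.5]
 [ 396.9 -374.6   60.3   40.2  459.3  278.4]
 [ 486.9 -380.3   39.9   40.4  460.2  242.9]
 [ 528.4  233.5   50.3   44.5  217.9  227.4]
 [ 528.6  296.1   50.4   44.7  193.   227.4]
 [ 528.6  358.6   50.9   44.4  168.1  227.5]
 [ 573.1 -247.9   38.9   40.   407.4  209.5]
 [ 696.9  248.8   31.3   51.5  212.5  161.3]]
```

View pics/t5.png

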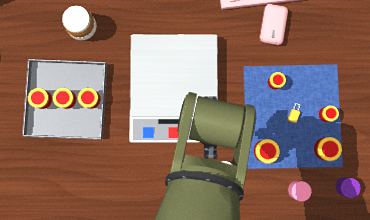

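View pics/s5.png

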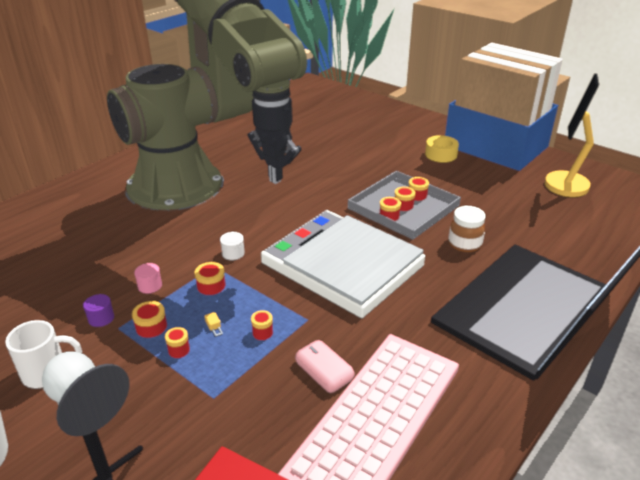

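The tray holds three upright tins at (390,206), (404,194) and (418,187). The plate is empty, the look-alikes, clip and mouse are where they were, and the gripper is clear. Handing in.

```bash
python3 - <<'E'
from rig import bot
print(bot.finish_job())
E
```

```text
the job is handed in; nothing more can be done
None
```

I zeroed the scale, weighed and logged all three 50 mm tins, packed them upright in the tray, zeroed the scale again and handed the job in at about 74 s. The last green press read only about 6 N, still above the 4 N it needs to register.

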